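# Seat the cutting template on its register pins

### The job

The aluminium cutting template has been put down askew and is riding on top of the two register pins of the plywood board. Gently nudge it sideways with the fingertips until both of its holes drop over the pins and it lies flat on the board, then take the hand away. Do not pinch or lift the template, and leave the things around the board where they are.

Things in the scene. Friction and masses are not known exactly. Their poses are not given: they have to be found in the camera images.
- board: Plywood register board, 290 (x) by 340 (y) by 18 mm thick, fixed to the table. Origin at the centre of its underside, on the table; z up; its top 18 mm above the table. At yaw 0 its x axis points away from the robot; the yaw varies within 0.25 rad. When seated, the template's x and y axes match the board's and its origin lies straight above the board's; pencilled corner marks 1 to 2 mm outside its outline show the place.
- pin_left (a point): Foot of the left register pin, on the board's top face: 60 mm from the board's centre towards -x and 75 mm towards +y of the board. A fixed steel pin 8 mm in diameter with a round nose, 7 mm tall in all. Axes as the board.
- pin_right (a point): Foot of the right register pin, like the left one, 75 mm towards -y of the board (the pins are 150 mm apart).
- template: Loose aluminium plate 160 (x) by 220 (y) by 6 mm, 0.28 to 0.56 kg, with a round (-y) and a square (+y) cut-out 70 mm across in its far half. Origin: centre of its underside. At the start 17 to 28 mm too far towards board -x, up to 22 mm off sideways, up to 0.09 rad askew; its near part rides on the pins, its +x edge on the board: slope 0.06 rad, near edge 9 to 11 mm clear of the board.
- hole_left (a point): Centre of the template's round hole, 10 mm in diameter, at its underside: x -60, y +75 mm in the template's frame. It belongs on the left pin. The template slides under a push of about 1 to 6 N.
- hole_right (a point): Centre of the template's slotted hole, at its underside: 10 mm wide along x, 14 mm long along y, at x -60, y -75 mm in the template's frame. It belongs on the right pin. Seated, the template's underside lies on the board and the pins stand 1 mm out of its upper face.
- glue_stick: White glue stick standing upright, 29 mm in diameter, 96 mm tall, loose, on the table off the board's far left corner. Origin at the centre of its foot.
- brush_jar: White jar 68 mm in diameter and 85 mm tall with brushes up to about 180 mm high, loose, on the table off the board's far right corner. Origin at the centre of its foot.
- tape_roll: Roll of tape lying flat, 72 mm outside diameter, 24 mm high, loose, on the table to the left of the board. Origin at the centre of its underside.
- scissors: Scissors lying flat, about 190 mm long, 10 mm high, loose, on the table to the right of the board. Origin under the pivot; the blades point along +x of the scissors.

How it is judged:
At the end, for the whole second after the job is handed in: The template lies at rest and flat on the board (underside within 1.5 mm of it, tilt below 0.012 rad) with the round hole over the left pin (centres within 3 mm) and the slotted hole over the right pin (within 5 mm), and nothing touches it but the board (horizontal distance between hole_left and pin_left below 0.003 m and horizontal distance between hole_right and pin_right below 0.005 m and angle between the x axis of template and the x axis of board, either way round below 0.03 rad and z of each of hole_left, hole_right, template in the frame of board below 0.0195 m and angle between template's own z axis and vertical below 0.012 rad and linear speed of template below 0.01 m/s).
It fails at once if the template is lifted (its centre more than 20 mm above the board, or tipped by more than 0.2 rad) (z of template in the frame of board above 0.038 m or angle between template's own z axis and vertical above 0.2 rad).
It fails at once if the template is pinched or shoved hard (the fingers bear on it with more than 35 N) (contact force between the fingers and template above 35 N).
It fails at once if the glue stick, brush jar, tape roll or scissors is moved more than 20 mm (distance of any of glue_stick, brush_jar, tape_roll, scissors from where it was at the start of the episode above 0.02 m).
It also fails if it takes over 72 s, if anything falls off the work surface, if the arm or the gripper's body presses on something with over 40 N, if the wrist force passes 120 N, or if a joint passes its speed limit or range.

### The arm

A 6-joint arm with a two-finger parallel gripper is mounted at the origin on the work surface. World frame = base frame: x ahead of the robot, y to its left, z up, the work surface at z = 0. Lengths are in m, angles in rad, forces in N, time in s.
With the tool pointing down it reaches from about 0.375 to 0.9 m from the base axis. Payload 3.1 kg.
Tool frame: the origin (TCP) lies on the front face of the gripper's body, between the roots of the fingers; the fingertips stand 70 mm ahead of it and the grasp point (between the pads) lies 51 mm ahead of it; z points along the fingers, y is the line along which they close (so a half turn about z gives the same grasp; the last joint's range is limited). The gripper opens to 87 mm and grips with 3 to 60 N. Pads are 19 mm wide; open, the fingers measure 117 mm over their backs; the gripper's body (75 mm by 190 mm) begins 51 mm behind the grasp point.
Start: joints at [1.028, 0.527, 1.433, -0, 1.181, -0.178], TCP at [0.223, 0.584, 0.292] pointing down, gripper open.
Joint ranges: [-3.08, 3.08], [-0.75, 2.2], [0.22, 2.44], [-1.43, 4.57], [0, 2.65], [-2.85, 2.85]. Speed limits (rad/s): [2.79, 2.79, 3.14, 3.14, 3.14, 3.14].

### API

Orientations are given as a unit quaternion [x, y, z, w].
In Python, from rig import robot, cams, ticket gives the robot as it stands. The module is installed in compiled form; this text tells all that it offers.
- The arm moves only by the shell command python3 -m crank 'ROWS' [FORCE]. ROWS is JSON, a list of rows, each a list of 7 numbers: the shift along the tool's x, y, z in cm, then the turn, a rotation vector about the tool's x, y, z in rad, then the closure, from 0 (fully open) to 1 (shut). A call has 1 to 5 rows; each row shifts and turns the commanded pose from where the row before left it, along the tool's axes as they then stand; what a row does not reach is not made up. A row lasts 1/8 s, in which the tool goes at most 62.5 mm and 10.7 degrees, less where a joint would pass 70% of its speed; a pose out of reach is approached as far as the arm can. A call is refused whole if a number of a shift passes 6.25 or a number of a turn 0.188, either way. A call with a gripper value outside its range is refused whole. The fingers move at their own pace and stop on an object; FORCE is the grip in N (left out, the last holds). Time passes only in rows, so rows that do not move let the fingers close. It gives the time, the measured TCP pose, the force, the opening and the grip force at its end, in the units of the state.
- robot.get_obs(): the state, without advancing time (a new reading comes with each control period).
- cams.camera(name): name is "scene" or "top" or "wrist"; returns the picture (480x640x3 uint8, red, green, blue); there is no depth.
- cams.camera_info(name): a dict with "intrinsics" (3x3 intrinsics, pixels), "pose" (4x4, takes a point from camera to world coordinates). Camera axes: x right, y down, z forward; pixel columns grow to the right and rows downward; lengths in m; the calibration is good to about 2 mm. A picture is of the moment at which its call begins: read the wrist's pose just before it. camera_info takes no time and is no camera call; for the wrist camera it gives the pose at the moment of the call.
- ticket.hand_in(): hands the job in; it is judged then, once.
The state is a dict: "time": time; "q": joint angles; "joint_velocities": joint speeds; "joint_torque": joint torques, N m; "position": TCP position; "tool_rot": TCP orientation; "ft_force": force on the tool from outside, world axes, zero at the start; "moment": the same for the moment, N m; "grip_width": finger opening in m; "grip_force": force on a finger pad.
Only numpy, scipy, OpenCV 4.12 (cv2) and the standard library are available. Lean on these libraries where they do the work, as an engineer would, in place of code of your own. Each camera call takes 0.05 s, during which the arm holds its last target. There are 200 camera calls.

## Working session

There is one attempt and no reset: what is moved stays moved. The work goes in short steps, Python scripts to look and compute and a shell command to move; the robot and the scene stay as the last step left them, time stands still between calls to the robot, and variables do not carry over. Pictures are saved under pics/ and viewed, at most 10 in all, crops included, and the job is handed in when it is done.

```bash
mkdir -p pics; python3 - <<'E'
from rig import robot,cams
import cv2
for n in("top","scene"):
    i=cams.camera_info(n);print(n,i["intrinsics"],i["pose"])
    cv2.imwrite(f"pics/{n}0.png",cams.camera(n)[:,:,::-1])
o=robot.get_obs();print(o)
E
```

```text
top [[457.05325613   0.         313.86140846]
 [  0.         457.05325613 229.94902066]
 [  0.           0.           1.        ]] [[-0.12087014 -0.96898806  0.21552852  0.41603024]
 [-0.99265286  0.11677289 -0.03169212  0.04911237]
 [ 0.0055414  -0.21777563 -0.97598313  0.90196757]
 [ 0.          0.          0.          1.        ]]
scene [[552.78670457   0.         328.3200097 ]
 [  0.         552.78670457 221.17775076]
 [  0.           0.           1.        ]] [[ 0.70219387  0.59443904 -0.39187498  0.9784381 ]
 [ 0.71186635 -0.59624702  0.37112773 -0.34929852]
 [-0.01304148 -0.53956623 -0.84184215  0.92815524]
 [ 0.          0.          0.          1.        ]]
{'time': 0.1, 'q': array([ 1.02747928e+00,  5.28388008e-01,  1.43376416e+00, -1.25562077e-05,
        1.18139926e+00, -1.78524544e-01]), 'joint_velocities': array([-0.0002213 , -0.00077165, -0.00062132,  0.00136405,  0.00024188,
        0.00033964]), 'joint_torque': array([ 9.57651264e-05, -4.40984881e+01, -1.77149159e+01,  6.34481013e-02,
        5.32611029e-02, -6.21454410e-05]), 'position': array([0.22268807, 0.58342483, 0.29136344]), 'tool_rot': array([ 1.81384158e-01,  9.83411830e-01, -9.18334856e-04, -3.40424007e-04]), 'ft_force': array([ 0.54565624, -0.12932646,  0.4783824 ]), 'moment': array([ 0.01800654, -0.07360347, -0.02390911]), 'grip_force': 0.0, 'grip_width': 0.08750649552681351}
```

View pics/top0.png

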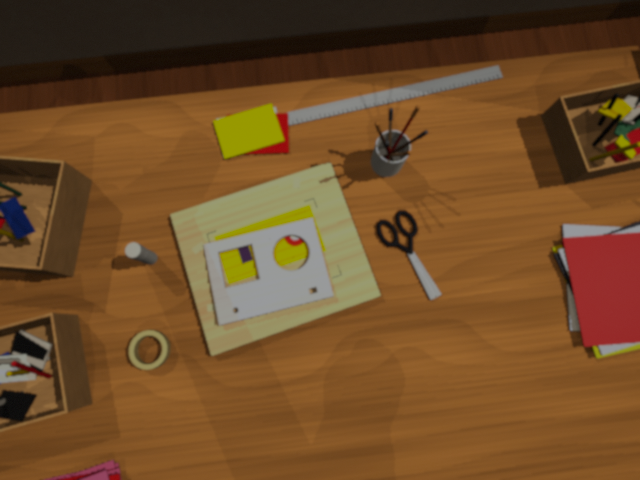

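The top view shows the board with corners near (170,215), (330,165), (380,295) and (212,355). The white template has its pin holes at about (236,310) and (313,290), and the corner marks are visible. Next I measure.

```bash
cat > h.py <<'E'
import numpy as np,cv2
from rig import robot,cams
def ray(info,uv,z):
    K,P=info["intrinsics"],info["pose"]
    uv=np.atleast_2d(uv).astype(float)
    d=np.c_[uv,np.ones(len(uv))]@np.linalg.inv(K).T@P[:3,:3].T
    return P[:3,3]+d*((z-P[2,3])/d[:,2])[:,None]
def proj(info,p):
    P=info["pose"];c=(np.atleast_2d(p)-P[:3,3])@P[:3,:3];u=c@info["intrinsics"].T
    return u[:,:2]/u[:,2:]
E
python3 - <<'E'
from h import *
im=cv2.imread("pics/top0.png");i=cams.camera_info("top")
hsv=cv2.cvtColor(im,cv2.COLOR_BGR2HSV)
for p in [(195,240),(345,220),(360,290),(230,290),(300,225),(100,250),(250,265)]:print(p,hsv[p[1],p[0]])
c=im[150:370,155:395];c=cv2.resize(c,None,fx=2.7,fy=2.7,interpolation=cv2.INTER_CUBIC);c=cv2.convertScaleAbs(c,alpha=1.1);cv2.imwrite("pics/crop0.png",c)
b=ray(i,[(170,215),(330,165),(380,295),(212,355)],.018);print(b,b.mean(0))
E
```

```text
(195, 240) [ 23  97 153]
(345, 220) [ 23  98 153]
(360, 290) [ 29  80 153]
(230, 290) [ 60   3 154]
(300, 225) [105   7 156]
(100, 250) [ 15 183 113]
(250, 265) [ 30 255 154]
[[ 0.67583364  0.30132748  0.018     ]
 [ 0.7425055  -0.02885517  0.018     ]
 [ 0.4688523  -0.09032578  0.018     ]
 [ 0.39671788  0.23794865  0.018     ]] [0.57097733 0.1050238  0.018     ]
```

View pics/crop0.png

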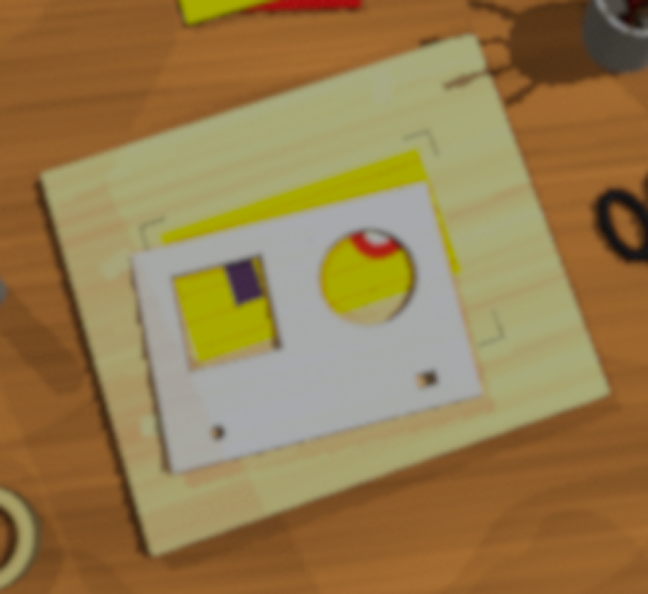

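The crop shows the template's holes at about (217,432) and (428,379) in crop pixels. It has to go towards board +x and board −y (to the right), with a small turn. Next, a contour fit.

```bash
cat >> h.py <<'E'
def lines_quad(mask,eps=0.03):
    c=max(cv2.findContours(mask,cv2.RETR_EXTERNAL,cv2.CHAIN_APPROX_NONE)[0],key=cv2.contourArea)
    c=cv2.convexHull(c) if False else c
    q=cv2.approxPolyDP(cv2.convexHull(c),eps*cv2.arcLength(c,True),True)[:,0].astype(float)
    pts=c[:,0].astype(float);L=[]
    for a,b in zip(q,np.roll(q,-1,0)):
        d=(b-a)/np.linalg.norm(b-a);n=np.array([-d[1],d[0]]);t=(pts-a)@d;l=np.linalg.norm(b-a)
        s=pts[(abs((pts-a)@n)<3)&(t>.1*l)&(t<.9*l)].astype(np.float32)
        vx,vy,x,y=cv2.fitLine(s,cv2.DIST_HUBER,0,.01,.01).ravel();L.append(np.cross([x,y,1],[x+vx,y+vy,1]))
    r=[np.cross(L[k-1],L[k]) for k in range(len(L))]
    return np.array([p[:2]/p[2] for p in r])
def board_frame(yaw,o):
    c,s=np.cos(yaw),np.sin(yaw);return np.array([[c,-s],[s,c]]),o
def measure_board(im,i):
    h=cv2.cvtColor(im,cv2.COLOR_BGR2HSV)
    m=cv2.inRange(h,(0,0,110),(180,150,255))|cv2.inRange(h,(20,0,110),(35,255,255))
    m=cv2.morphologyEx(m,cv2.MORPH_OPEN,np.ones((5,5)))
    return m,lines_quad(m)
def measure_tmpl(im):
    h=cv2.cvtColor(im,cv2.COLOR_BGR2HSV)
    m=cv2.inRange(h,(0,0,90),(180,45,255));m=cv2.morphologyEx(m,cv2.MORPH_OPEN,np.ones((3,3)))
    return m
E
python3 - <<'E'
from h import *
im=cv2.imread("pics/top0.png");i=cams.camera_info("top")
m,q=measure_board(im,i);print("board px",q.round(1))
W=ray(i,q,.018);o=W.mean(0)[:2];print(W.round(4),o)
def edges(W):
    for a,b in zip(W,np.roll(W,-1,0)):
        d=b-a;print(np.linalg.norm(d).round(4),np.arctan2(d[1],d[0]).round(4))
edges(W[:,:2])
m=measure_tmpl(im);m[:, :180]=0;m[:,345:]=0;m[:200]=0;m[340:]=0
q=lines_quad(m);print("tmpl px",q.round(1))
T=np.array([ray(i,p,.024 if p[1]<260 else .034)[0] for p in q]);print(T.round(4),T.mean(0));edges(T[:,:2])
# holes from non-template pixels
f=cv2.bitwise_not(m);
n,l,s,c=cv2.connectedComponentsWithStats(f)
for k in range(1,n):
    if s[k,4]<8000: print(s[k],c[k],ray(i,c[k],.033))
E
```

```text
board px [[330.2 160.4]
 [381.4 295.9]
 [211.1 356.1]
 [169.7 213.2]]
[[ 0.7524 -0.0305  0.018 ]
 [ 0.4668 -0.0928  0.018 ]
 [ 0.3949  0.2397  0.018 ]
 [ 0.6796  0.3018  0.018 ]] [0.5734276  0.10455673]
0.2923 -2.9269
0.3402 1.7838
0.2914 0.2147
0.3402 -1.355
tmpl px [[311.4 218.1]
 [333.2 295.5]
 [218.7 324.8]
 [203.8 245. ]]
[[ 0.6343  0.0226  0.024 ]
 [ 0.4775 -0.      0.034 ]
 [ 0.4497  0.2183  0.034 ]
 [ 0.6057  0.2374  0.024 ]] [0.5418038  0.11956229 0.029     ]
0.1584 -2.9984
0.2201 1.6975
0.1572 0.1219
0.2167 -1.4388
[273 236  36  34 979] [290.33299285 252.69356486] [[0.56879243 0.07131328 0.033     ]]
[ 219  245   40   42 1246] [238.29454254 265.54895666] [[0.55595694 0.17285124 0.033     ]]
[309 288   7   6  25] [312.2  290.36] [[0.49204159 0.03817288 0.033     ]]
[233 309   4   3  10] [234.8 310. ] [[0.47314834 0.18648345 0.033     ]]
```

```bash
cat >> h.py <<'E'
O=np.array([.5734,.1046]);YAW=.2147
c,s=np.cos(YAW),np.sin(YAW);RB=np.array([[c,-s],[s,c]])
def tob(p):return (np.atleast_2d(p)[:,:2]-O)@RB*1000   # board mm
from scipy.spatial.transform import Rotation as R
def go(bx,by,z,th):  # board mm, tcp z in m, tool-y angle rel. board; prints tool-frame cm and turn
    o=robot.get_obs();r=R.from_quat(o["tool_rot"]).as_matrix()
    t=np.r_[RB@[bx/1000,by/1000]+O,z]
    a=(th+YAW);x=np.array([np.sin(a)*-1,np.cos(a),0])*-1; y=np.array([np.cos(a),np.sin(a),0]);zz=np.array([0,0,-1.]);x=np.cross(y,zz)
    rt=np.c_[x,y,zz]
    print("shift cm",((t-o["position"])@r*100).round(2),"rotvec",R.from_matrix(r.T@rt).as_rotvec().round(3))
    print("tcp board",tob(o["position"]).round(1),"z",o["position"][2].round(4),"F board",(RB.T@o["ft_force"][:2]).round(1),o["ft_force"][2].round(1),"t",o["time"])
E
python3 - <<'E'
from h import *
i=cams.camera_info("top")
print("tmpl corners",tob([[.6343,.0226],[.4775,0],[.4497,.2183],[.6057,.2374]]).round(1))
print("glue",tob(ray(i,(134,250),.096)).round(1),"tape",tob(ray(i,(148,350),.02)).round(1))
go(-25,165,.2,0)
E
```

```text
tmpl corners [[  42.   -93.1]
 [-116.   -81.8]
 [ -96.6  137.4]
 [  59.9  122.9]]
glue [[ 73.6 231.2]] tape [[-96.3 277.4]]
shift cm [-38.72 -19.77   9.16] rotvec [-0.002  0.001  0.991]
tcp board [[-240.6  542.6]] z 0.2914 F board [ 0.5 -0.2] 0.5 t 0.1
```

```bash
python3 -m crank '[[-5.5,-2.8,0,0,0,0.16,0],[-5.2,-3.7,0,0,0,0.16,0],[-4.5,-4.5,0,0,0,0.16,0],[-4,-5,0,0,0,0.16,0],[-2.8,-5.6,0,0,0,0.16,0]]'; python3 -m crank '[[-2,-5.6,0,0,0,0.16,0],[-1,-5,0,0,0,0,0],[0,0,3,0,0,0,0],[0,0,0,0,0,0,0]]'
python3 -c "
from h import *
go(-25,156,.2,0)"
```

```text
time: 0.72
position: [0.2542, 0.302, 0.2921]
tool_rot: [0.553, 0.833, 0.0, 0.0]
ft_force: [0.2, -0.5, 0.6]
grip_width: 0.087
grip_force: 0.0
time: 1.23
position: [0.163, 0.2407, 0.2617]
tool_rot: [0.615, 0.789, -0.002, -0.001]
ft_force: [-0.0, 0.0, -0.2]
grip_width: 0.0866
grip_force: 0.0
shift cm [-7.52 34.5   6.06] rotvec [-0.003  0.001  0.031]
tcp board [[-372.   220.4]] z 0.2617 F board [-0.  0.] -0.2 t 1.225
```

```bash
python3 -m crank '[[-1.5,6,0,0,0,0.03,0],[-1.5,6,0,0,0,0,0],[-1.5,6,1,0,0,0,0],[-1.5,6,1,0,0,0,0],[-1.5,6,1,0,0,0,0]]'; python3 -m crank '[[0,4.2,0,0,0,0,0],[0,0,3,0,0,0,0],[0,0,0,0,0,0,0]]'
python3 -c "
from h import *
i=cams.camera_info('wrist');print(i)
im=cams.camera('wrist');cv2.imwrite('pics/w1.png',im[:,:,::-1])
go(-25,156,.2,0)"
```

```text
time: 1.85
position: [0.476, 0.2343, 0.2324]
tool_rot: [0.627, 0.779, 0.0, 0.0]
ft_force: [0.4, -1.3, 0.3]
grip_width: 0.0868
grip_force: 0.0
time: 2.22
position: [0.5134, 0.243, 0.2005]
tool_rot: [0.627, 0.779, -0.002, -0.002]
ft_force: [-0.5, -0.2, -0.5]
grip_width: 0.0871
grip_force: 0.0
{'intrinsics': array([[398.37254586,   0.        , 323.61558927],
       [  0.        , 398.37254586, 242.74979193],
       [  0.        ,   0.        ,   1.        ]]), 'pose': array([[ 0.97697667,  0.2067318 ,  0.05271193,  0.49801176],
       [ 0.21329391, -0.94098745, -0.26277049,  0.31412346],
       [-0.00472175,  0.26796377, -0.96341742,  0.29203723],
       [ 0.        ,  0.        ,  0.        ,  1.        ]])}
shift cm [0.77 0.39 0.17] rotvec [-0.003  0.     0.001]
tcp board [[-28.9 148.2]] z 0.2017 F board [0.7 0.2] 0.7 t 2.275
```

View pics/w1.png

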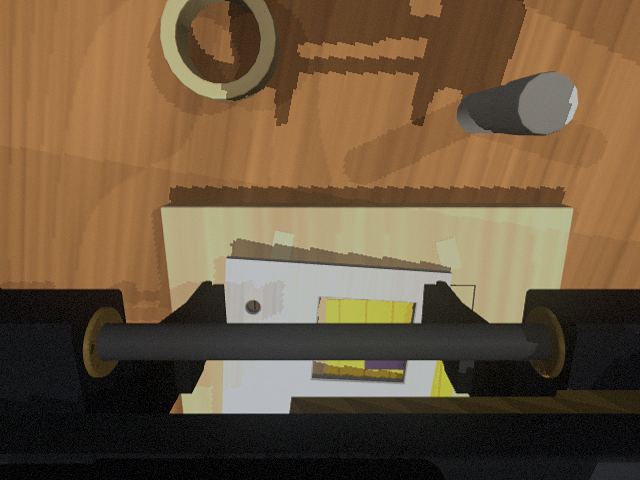

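The wrist view shows the board's left edge along row 207, the template's left edge from (228,258) to (450,271), and its round hole at (253,307). I check the calibration consistency, then descend.

```bash
python3 -c "
from h import *
i=cams.camera_info('wrist')
print(tob(ray(i,[(162,207),(573,207)],.018)).round(1))
print(tob(np.r_[ray(i,(228,258),.033),ray(i,(450,271),.024),ray(i,(253,307),.033)]).round(1))"
python3 -m crank '[[0.9,0.4,0,0,0,0,0],[0,0,5,0,0,0,0],[0,0,4,0,0,0,0],[0,0,1.85,0,0,0,0],[0,0,0,0,0,0,0]]'
python3 -c "
from h import *
go(-25,120,.092,0)"
```

```text
[[-142.8  170.3]
 [ 144.6  170.6]]
[[-95.1 137.7]
 [ 60.8 125.3]
 [-79.7 101.2]]
time: 2.9
position: [0.5156, 0.2534, 0.0936]
tool_rot: [0.627, 0.779, -0.0, -0.0]
ft_force: [-1.0, -0.8, 0.4]
grip_width: 0.087
grip_force: 0.0
shift cm [-3.77 -0.03  0.16] rotvec [-0.001 -0.     0.002]
tcp board [[-24.7 157.7]] z 0.0936 F board [-1.2 -0.6] 0.4 t 2.9
```

```bash
python3 -m crank '[[-0.5,0,0.12,0,0,0,0],[-0.4,0,0,0,0,0,0],[-0.3,0,0,0,0,0,0],[-0.3,0,0,0,0,0,0],[-0.3,0,0,0,0,0,0]]';python3 -m crank '[[-0.3,0,0,0,0,0,0],[-0.3,0,0,0,0,0,0],[-0.3,0,0,0,0,0,0],[-0.3,0,0,0,0,0,0],[-0.2,0,0,0,0,0,0]]';python3 -m crank '[[-0.2,0,0,0,0,0,0],[-0.2,0,0,0,0,0,0],[0,0,0,0,0,0,0]]'
python3 -c "
from h import *
im=cams.camera('top');cv2.imwrite('pics/t2.png',im[:,:,::-1]);cv2.imwrite('pics/t2c.png',cv2.resize(im[150:370,155:395,::-1],None,fx=2.7,fy=2.7,interpolation=2))
cv2.imwrite('pics/w2.png',cams.camera('wrist')[:,:,::-1])
go(-25,120,.092,0)"
```

```text
time: 3.52
position: [0.5195, 0.2356, 0.0929]
tool_rot: [0.627, 0.779, 0.0, -0.0]
ft_force: [-1.3, 2.0, 1.4]
grip_width: 0.0868
grip_force: 1.5
time: 4.15
position: [0.5231, 0.2215, 0.0926]
tool_rot: [0.627, 0.779, 0.0, 0.0]
ft_force: [-1.4, 2.1, 2.0]
grip_width: 0.087
grip_force: 1.2
time: 4.53
position: [0.5238, 0.2174, 0.0925]
tool_rot: [0.627, 0.779, -0.0, 0.0]
ft_force: [0.5, -0.5, 0.8]
grip_width: 0.0871
grip_force: 0.1
shift cm [-0.09 -0.04  0.05] rotvec [-0.     0.001  0.002]
tcp board [[-24.6 120.9]] z 0.0925 F board [-0.2 -0.5] 0.6 t 4.625
```

View pics/t2c.png

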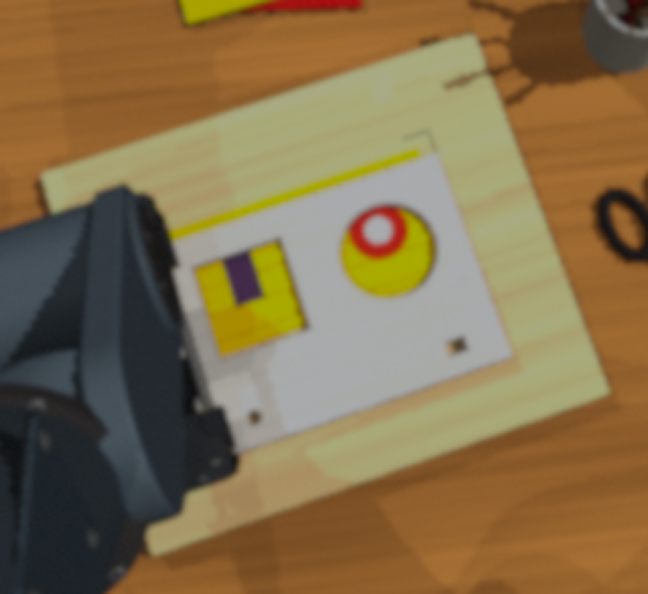

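The template now lies parallel to the board and is still too near by roughly 20 mm. I back off and lift, then turn for the near-edge push and remeasure.

```bash
python3 -m crank '[[1.5,0,0,0,0,0,0],[0.8,0,-3,0,0,0,0],[0,-2,-5,0,0,0.15,0],[0,-3,0,0,0,0.17,0],[0,-3,0,0,0,0.17,0]]';python3 -m crank '[[0,-3,0,0,0,0.18,0],[0,0,0,0,0,0.18,0],[0,0,0,0,0,0.18,0],[0,0,0,0,0,0.18,0],[0,0,0,0,0,0.18,0]]';python3 -m crank '[[0,0,0,0,0,0.18,0],[0,0,0,0,0,0,0]]'
python3 - <<'E'
from h import *
im=cams.camera('top')[:,:,::-1].copy();cv2.imwrite('pics/t3.png',im);i=cams.camera_info('top')
cv2.imwrite('pics/w3.png',cams.camera('wrist')[:,:,::-1])
go(-125,0,.14,-np.pi/2)
E
```

```text
time: 5.25
position: [0.4385, 0.2378, 0.1735]
tool_rot: [0.799, 0.602, 0.001, 0.0]
ft_force: [-0.8, 0.5, -0.4]
grip_width: 0.0867
grip_force: 0.0
time: 5.88
position: [0.41, 0.246, 0.1727]
tool_rot: [0.981, 0.195, -0.0, 0.0]
ft_force: [-0.1, -0.1, 0.9]
grip_width: 0.0871
grip_force: 0.0
time: 6.12
position: [0.4101, 0.2459, 0.1726]
tool_rot: [0.994, 0.11, -0.0, 0.0]
ft_force: [0.4, -0.8, -0.3]
grip_width: 0.0871
grip_force: 0.0
shift cm [ 0.34 17.27  3.27] rotvec [0.    0.    0.006]
tcp board [[-129.4  172.7]] z 0.1726 F board [-0.4 -0.1] -0.4 t 6.225
```

View pics/w3.png

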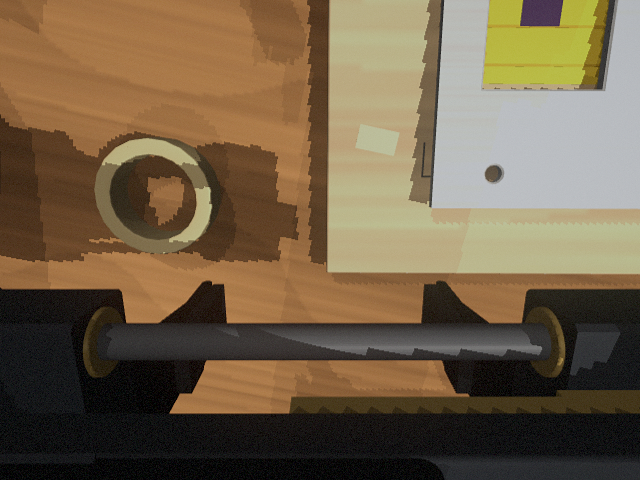

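The template's near-left corner is at (431,207) and its round hole at (494,173). The left edge leans slightly, reaching (440,0). Next I measure the yaw.

```bash
cat >> h.py <<'E'
def holes(im,i,z=.033):
    m=measure_tmpl(im);uv=proj(i,np.r_[[np.r_[RB@p+O,.02] for p in [(-.15,.16),(.13,.16),(.13,-.16),(-.15,-.16)]]]).astype(np.int32)
    k=np.zeros_like(m);cv2.fillPoly(k,[uv],255);m&=k
    n,l,s,c=cv2.connectedComponentsWithStats(cv2.bitwise_not(m))
    for j in range(1,n):
        if 6<s[j,4]<8000 and s[j,2]<90: print("hole",s[j,2:],c[j].round(1),tob(ray(i,c[j],z if s[j,4]<300 else z-.005)).round(1))
    return m
E
python3 - <<'E'
from h import *
i=cams.camera_info('top');im=cv2.imread('pics/t3.png')
m=holes(im,i);q=lines_quad(m);print(q.round(1))
T=np.array([ray(i,p,.024 if p[1]<260 else .034)[0] for p in q]);B=tob(T);print(B.round(1),B.mean(0))
for a,b in zip(B,np.roll(B,-1,0)):d=b-a;print(np.hypot(*d).round(1),np.arctan2(d[1],d[0]).round(3))
i=cams.camera_info('wrist')
print(tob(np.r_[ray(i,(431,207),.034),ray(i,(494,173),.034),ray(i,(440,0),.030),ray(i,[(328,271),(328,0)],.018)]).round(1))
E
```

```text
hole [ 37  35 937] [298.3 243.4] [[  1.5 -52.1]]
hole [  43   44 1266] [247.1 260.3] [[ 2.5 51.9]]
hole [ 7  5 23] [323.1 278. ] [[-78.5 -74.9]]
hole [4 3 9] [248.3 304.1] [[-78.4  74.2]]
[[316.4 206.7]
 [344.  281.4]
 [234.2 320.4]
 [210.6 243.2]]
[[  60.9 -110.2]
 [ -97.6 -110.2]
 [ -98.5  108. ]
 [  58.9  109.3]] [-19.06791342  -0.74723762]
158.5 -3.142
218.1 1.575
157.4 0.009
219.5 -1.562
[[ -98.2  109.5]
 [ -78.4   75. ]
 [  10.4  112.1]
 [-143.8  169.3]
 [  13.5  170.5]]
```

Template: 18.7 mm short in x, y within 1 mm, yaw about 0. Now the near-edge push.

```bash
python3 -m crank '[[0,5.8,0,0,0,0,0],[0.2,5.8,0,0,0,0,0],[0.2,5.6,2,0,0,0,0],[0,0,3,0,0,0,0],[0,0,0,0,0,0,0]]'
python3 -c "
from h import *
go(-122,0,.092,-np.pi/2)"
```

```text
time: 6.85
position: [0.4503, 0.0776, 0.1213]
tool_rot: [0.994, 0.108, -0.002, -0.0]
ft_force: [0.0, 0.5, 0.7]
grip_width: 0.0867
grip_force: 0.0
shift cm [ 0.42 -0.01  2.93] rotvec [-0.001  0.005  0.002]
tcp board [[-1.261e+02 -1.000e-01]] z 0.1213 F board [0.1 0.5] 0.7 t 6.85
```

```bash
python3 -m crank '[[0,0,2.0,0,0,0,0],[0,0,0.95,0,0,0,0],[0.6,0,0,0,0,0,0],[0.6,0,0,0,0,0,0],[0.4,0,0,0,0,0,0]]';python3 -m crank '[[0.25,0,0,0,0,0,0],[0.25,0,0,0,0,0,0],[0.25,0,0,0,0,0,0],[0.25,0,0,0,0,0,0],[0.25,0,0,0,0,0,0]]';python3 -m crank '[[0.15,0,0,0,0,0,0],[0.1,0,0,0,0,0,0],[0,0,0,0,0,0,0]]'
python3 -c "
from h import *
go(-89.5,0,.092,-np.pi/2)"
```

```text
time: 7.48
position: [0.4673, 0.0819, 0.0937]
tool_rot: [0.994, 0.109, 0.0, 0.0]
ft_force: [-2.9, -0.9, 0.8]
grip_width: 0.0869
grip_force: 1.1
time: 8.1
position: [0.4798, 0.0843, 0.093]
tool_rot: [0.994, 0.108, 0.001, 0.0]
ft_force: [-0.3, 0.6, -0.3]
grip_width: 0.0868
grip_force: 0.5
time: 8.48
position: [0.4823, 0.0848, 0.0932]
tool_rot: [0.994, 0.108, 0.001, 0.0]
ft_force: [0.3, -0.4, -0.0]
grip_width: 0.0873
grip_force: 0.0
shift cm [0.37 0.01 0.12] rotvec [ 0.    -0.001  0.002]
tcp board [[-93.2   0.1]] z 0.0932 F board [ 0.2 -0.5] -0.0 t 8.475
```

```bash
python3 - <<'E'
from h import *
i=cams.camera_info('top');im=cams.camera('top')[:,:,::-1].copy();cv2.imwrite('pics/t4.png',im)
holes(im,i)
cv2.imwrite('pics/w4.png',cams.camera('wrist')[:,:,::-1])
E
```

```text
(no output)
```

View pics/w4.png

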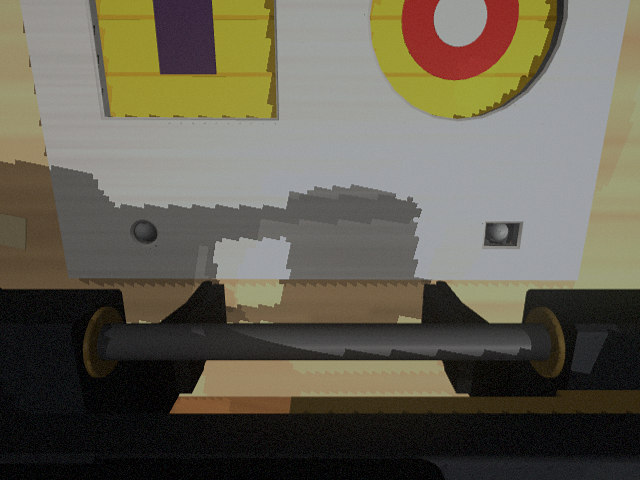

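Both pins show through their holes, the left at (145,231) and the right at (498,232), so only a few mm remain. I keep nudging slowly.

```bash
python3 -m crank '[[0.1,0,0,0,0,0,0],[0.1,0,0,0,0,0,0],[0,0,0,0,0,0,0]]';python3 -m crank '[[0.1,0,0,0,0,0,0],[0,0,0,0,0,0,0]]'
python3 - <<'E'
from h import *
go(-89.5,0,.092,-np.pi/2)
i=cams.camera_info('wrist');im=cams.camera('wrist')[:,:,::-1]
print(tob(ray(i,[(67,279),(580,279)],.024)),"prev edge if flat (at new pose, ignore)")
cv2.imwrite('pics/w5.png',im)
E
```

```text
time: 8.95
position: [0.4832, 0.0853, 0.0931]
tool_rot: [0.994, 0.108, -0.0, -0.0]
ft_force: [-0.5, -0.6, 0.5]
grip_width: 0.0872
grip_force: 0.4
time: 9.2
position: [0.484, 0.0855, 0.093]
tool_rot: [0.994, 0.108, -0.001, -0.0]
ft_force: [-1.7, -1.0, 0.5]
grip_width: 0.0874
grip_force: 1.0
shift cm [0.2  0.04 0.1 ] rotvec [-0.     0.001  0.002]
tcp board [[-91.5   0.4]] z 0.093 F board [-1.8 -0.6] 0.5 t 9.2
[[ -79.41341694  110.09470943]
 [ -79.07971365 -109.94323926]] prev edge if flat (at new pose, ignore)
```

View pics/w5.png

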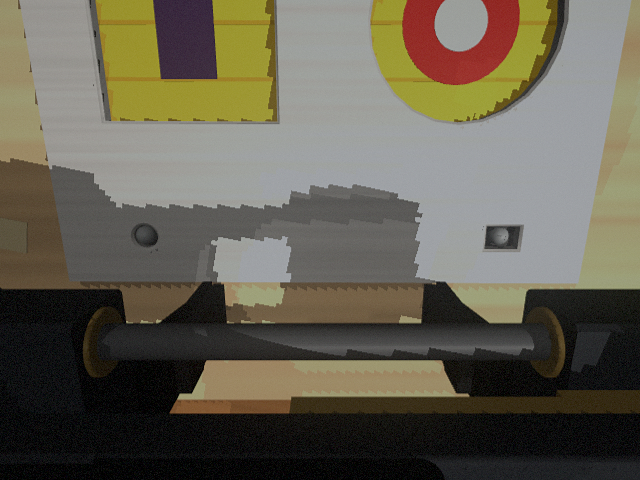

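The template's near edge is 513 px wide. That matches 220 mm only at the seated height, and pin and hole are concentric, so it seems to have dropped. I retract upward and verify from the top.

```bash
python3 -m crank '[[-0.7,0,0,0,0,0,0],[-1.0,0,0,0,0,0,0],[-0.5,0,-4,0,0,0,0],[0,0,-5,0,0,0,0],[0,0,0,0,0,0,0]]'; python3 -m crank '[[-3,0,-3,0,0,0,0],[-3,0,0,0,0,0,0],[0,0,0,0,0,0,0]]'
python3 - <<'E'
from h import *
i=cams.camera_info('top');im=cams.camera('top')[:,:,::-1].copy();cv2.imwrite('pics/t6.png',im)
m=holes(im,i,.024);q=lines_quad(m);B=tob(ray(i,q,.024));print(q.round(1),B.round(1),B.mean(0))
for a,b in zip(B,np.roll(B,-1,0)):d=b-a;print(np.hypot(*d).round(1),np.arctan2(d[1],d[0]).round(3))
w=cams.camera('wrist')[:,:,::-1];i=cams.camera_info('wrist');cv2.imwrite('pics/w6.png',w)
for k in((-60,75),(-60,-75)):print(proj(i,np.r_[RB@np.array(k)/1000+O,.025]).round(1))
E
```

```text
time: 9.88
position: [0.4646, 0.0807, 0.1861]
tool_rot: [0.994, 0.108, 0.004, 0.001]
ft_force: [0.4, -0.3, -0.2]
grip_width: 0.0868
grip_force: 0.0
time: 10.25
position: [0.4013, 0.068, 0.2124]
tool_rot: [0.994, 0.108, -0.002, -0.0]
ft_force: [0.8, 0.6, 0.7]
grip_width: 0.087
grip_force: 0.0
hole [ 37  36 979] [295.  234.8] [[ 21.9 -51.9]]
hole [  44   45 1301] [244.4 251.8] [[22.1 52.6]]
[[312.9 198.5]
 [340.1 273.7]
 [231.2 311.1]
 [207.7 233.8]] [[  79.2 -109.3]
 [ -80.5 -109.2]
 [ -79.4  109.6]
 [  78.8  109.4]] [-0.45670763  0.11790525]
159.7 3.141
218.8 1.566
158.2 -0.001
218.7 -1.569
[[207.4  69.3]]
[[438.4  69.6]]
```

View pics/w6.png

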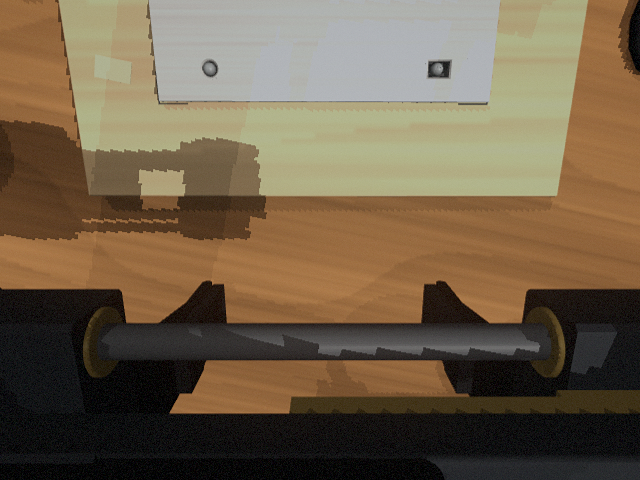

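The pins fill both holes at (210,68) and (438,69). The near edge lies on the board with no shadow gap, and the corner marks show just outside it. One height check from the edge width, then I hand in.

```bash
python3 - <<'E'
from h import *
from rig import ticket
i=cams.camera_info('wrist');W=[np.linalg.norm(np.diff(ray(i,[(158.5,102),(489.5,102)],z),axis=0)) for z in(.024,.034)]
print(W)
if abs(W[0]-.22)<abs(W[1]-.22) and abs(W[0]-.22)<.003: print(ticket.hand_in())
E
```

```text
[np.float64(0.22011992440124362), np.float64(0.21226630187033893)]
the job is handed in; nothing more can be done
None
```

The template was nudged over both pins and measures flat and centred to within about 0.5 mm. The hand is clear of it and the job is handed in; no verdict was shown.

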